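# Close the serving station: hang up the turner and cover the pan

## Robot

A 6-joint arm with a two-finger parallel gripper is mounted at the origin on the work surface. World frame = base frame: x ahead of the robot, y to its left, z up, the work surface at z = 0. Lengths are in m, angles in rad, forces in N, time in s.
With the tool pointing down it reaches from about 0.325 to 0.9 m from the base axis. Payload 6.1 kg.
Tool frame: the origin (TCP) lies midway between the tips of the shut fingers; the grasp point (between the pads) lies 19 mm behind it (hold_point_z is the distance from the TCP to the grasp point, in m); z points along the fingers, y is the line along which they close (so a half turn about z gives the same grasp; the last joint's range is limited). The gripper opens to 87 mm and grips with 3 to 60 N. Pads are 19 mm wide; open, the fingers measure 117 mm over their backs; the gripper's body (75 mm by 190 mm) begins 51 mm behind the grasp point.
Start: joints at [-1.226, 0.22, 1.526, -0, 1.395, -0.126], TCP at [0.283, -0.557, 0.223] pointing down, gripper open.
Joint ranges: [-2.98, 2.98], [-0.91, 2.08], [0.09, 2.57], [-1.24, 4.39], [0.2, 2.65], [-2.68, 2.68]. Speed limits (rad/s): [2.57, 2.57, 3.01, 3.14, 3.14, 3.14].

## Interface

Orientations are given as [roll, pitch, yaw] about the fixed x, y, z axes, in that order (R = Rz(yaw) Ry(pitch) Rx(roll)).
In Python, from station import get_obs, snapshot, sign_off, hold_point_z gives the robot as it stands. The module is installed in compiled form; this text tells all that it offers.
- The arm moves only by the shell command python3 -m inch 'ROWS' [FORCE]. ROWS is JSON, a list of rows, each a list of 7 numbers: the shift along the tool's x, y, z in units of 25 mm (1.0 is 25 mm), then the turn, a rotation vector about the tool's x, y, z in units of 0.12 rad (1.0 is 0.12 rad), then the finger opening in mm, from 0 to 87. In form: [[x, y, z, wx, wy, wz, claw], ...]. A call has 1 to 5 rows; each row shifts and turns the commanded pose from where the row before left it, along the tool's axes as they then stand; what a row does not reach is not made up. A row lasts 1/12 s, in which the tool goes at most 41.7 mm and 7.16 degrees, less where a joint would pass 70% of its speed; a pose out of reach is approached as far as the arm can. A call with a number of a shift or a turn outside -1 to 1 is refused whole. A call with a gripper value outside its range is refused whole. The fingers move at their own pace and stop on an object; FORCE is the grip in N (left out, the last holds). Time passes only in rows, so rows that do not move let the fingers close. It gives the time, the measured TCP pose, the force, the opening and the grip force at its end, in the units of the state.
- get_obs(): the state, without advancing time (a new reading comes with each control period).
- snapshot(name): name is "scene" or "top" or "wrist"; returns a dict with "image" (420x560x3 uint8, red, green, blue), "camera_matrix" (3x3 intrinsics, pixels), "dist_coeffs" ([k1, k2, p1, p2, k3] as OpenCV has them; the pictures are not rectified), "camera_from_world" (4x4, takes a point from world to camera coordinates). Camera axes: x right, y down, z forward; pixel columns grow to the right and rows downward; lengths in m; the calibration is good to about 2 mm. A picture is of the moment at which its call begins. There is no depth.
- sign_off(): hands the job in; it is judged then, once.
The state is a dict: "time_s": time; "qpos": joint angles; "joint_velocities": joint speeds; "joint_torque": joint torques, N m; "position": TCP position; "orientation": TCP orientation; "contact_force": force on the tool from outside, world axes, zero at the start; "ft_torque": the same for the moment, N m; "gripper_width": finger opening in m; "finger_force": force on a finger pad.
Only numpy, scipy, OpenCV 4.12 (cv2) and the standard library are available. Lean on these libraries where they do the work, as an engineer would, in place of code of your own. Each camera call takes 0.05 s, during which the arm holds its last target. There are 200 camera calls.

## Task

Service is over. Take the green-handled turner off the open pan and hang it by the eye of its handle on the empty green peg of the utensil rack, and pick up the loose lid and lower it onto the open pan, without dropping it, so that it sits fully down in the pan's mouth. Leave the other lid on its pan, the utensils already on the rack and everything else on the table as they are.

Things in the scene. Friction and masses are not known exactly. Their poses are not given: they have to be found in the camera images.
- turner: Slotted serving turner, 200 mm long, about 110 g, lying flat across the open pan's rims, eye roughly away from the robot. Origin on its underside, mid length and width; +x along the handle to the eye, z out of the flat face. Green handle 16 mm wide, 8 thick (x -26 to 63 mm); ring at x 80 mm, 40 mm across, 8 thick, hole 24; steel blade 70 mm wide, 3 thick (x -35 to -100). Balances near x -10.
- turner_eye (a point): Centre of the hole (24 mm) in the ring at the turner's handle end: 80 mm along +x and 4 mm above the turner's origin. The hole's axis is the turner's z.
- turner_grip (a point): Point on the turner's handle, mid thickness, 80 mm from the eye, near the balance point: a good place to grip across the 16 mm width. Under it the open pan is free for about 60 mm.
- green_peg: Empty green peg on the rack's bar, where the turner belongs; fixed. Origin: its root on the bar's front face, 240 mm above the table. x level, away from the robot through the bar; y left along the bar; z up. Round rod 9 mm thick, 55 mm long, round end, rising towards the robot at 45 degrees (-x +z). Released with the eye well along the peg, the turner swings down and stays on.
- green_peg_tip (a point): End of the green peg: 39 mm in -x and 39 mm in +z from its root.
- blue_peg: The same kind of peg in blue, 95 or 190 mm beside the green one, with a blue-handled spoon already hanging on it. The order of the three pegs along the bar changes.
- red_peg: The same kind of peg in red, with a red-handled ladle already hanging on it.
- blue_spoon (a joint): Swing of the blue spoon on its peg (rad), 0 when it hangs at rest; it swings freely if touched.
- red_ladle (a joint): Swing of the red ladle on its peg (rad), 0 when it hangs at rest; it swings freely if touched.
- rack: Fixed steel utensil rack: drip tray foot 130 x 330 x 12 mm, two posts 265 mm tall at y +-150 mm, and a flat bar 30 mm high and 5 mm thick, its middle 240 mm above the table, with the pegs at y -95, 0 and +95 mm. Origin: on the table under the middle of the bar's front face. x away from the robot, y left along the bar.
- lid: Loose steel lid, 176 (x) x 162 (y) mm, about 300 g, lying upright on the table in front of the rack. Origin: middle of the underside of its 4 mm flange, 12 mm above the table. Below it a skirt, 146 x 132 mm for 6 mm, then 138 x 124 mm for 6 mm more, fits into the pan's mouth. Black handle: round bar 10 mm thick, 84 mm long along y, axis 36 mm above the origin, 27 mm free under it.
- other_lid: An identical lid already seated on the other pan of the station; it stays there. Origin as for the loose lid: its flange underside lies on the rim.
- station: Fixed steel serving station, 204 (x) x 384 (y) mm, rims 105 mm above the table, with two equal pans side by side along y. Origin: on the table under its centre. x away from the robot, y to the left. A seated lid has its axes parallel to the station's.
- pan_left (a point): Centre of the left pan's mouth (station y +92.5 mm), at rim height. Mouth 156 (x) x 142 (y) mm, rim outside 176 x 162 mm, 64 mm deep. Either pan may be the open one: it is the one the turner lies across at the start, without a lid.
- pan_right (a point): Centre of the right pan's mouth (station y -92.5 mm), at rim height; the same size.
- tongs: Bystander: steel and black tongs, 180 mm, lying on the table at the front right. Leave alone.
- sauce_bottle: Bystander: red squeeze bottle, 64 mm across and 195 mm tall, standing at the back. Leave alone.
- shaker: Bystander: glass shaker with a steel top, 48 mm across, 85 mm tall, at the back between rack and station. Leave alone.
- ramekin: Bystander: white bowl, 84 mm across, 45 mm tall, at the front right, beside the rack's foot. Leave alone.
Not all that is in view belongs to the job. Leave any red look-alike of the other_lid alone.

How it is judged:
At the end, for the whole second after the job is handed in: The turner hangs at rest, the green peg through its eye (eye centre within 16 mm sideways of the peg), handle within 0.3 rad of vertical. The lid rests on the pan that was open: within 12 mm of its centre, flange within 3 mm of the rim, level within 0.05 rad. The other lid is still seated (y of turner_eye in the frame of green_peg between -0.016 and 0.016 m and x of turner_eye in the frame of green_peg between -0.052 and 0.008 m and z of turner_eye in the frame of green_peg between -0.025 and 0.04 m and angle between turner's own x axis and vertical below 0.3 rad and contact force between turner and green_peg above 0.2 N and linear speed of turner below 0.06 m/s and ((horizontal distance between lid and pan_left below 0.012 m and z of lid in the frame of station between 0.101 and 0.108 m) or (horizontal distance between lid and pan_right below 0.012 m and z of lid in the frame of station between 0.101 and 0.108 m)) and angle between lid's own z axis and vertical below 0.05 rad and linear speed of lid below 0.03 m/s and ((horizontal distance between other_lid and pan_left below 0.012 m and z of other_lid in the frame of station between 0.101 and 0.108 m) or (horizontal distance between other_lid and pan_right below 0.012 m and z of other_lid in the frame of station between 0.101 and 0.108 m))); the robot touches nothing.
It fails at once if the lid is dropped (let go and falling faster than 0.7 m/s) (linear speed of lid above 0.7 m/s and contact force between lid and the fingers below 0.1 N).
It fails at once if a bystander is moved (tongs, bottle, shaker or bowl by over 40 mm, the other lid by over 20 mm) (distance of any of tongs, sauce_bottle, shaker, ramekin from where it was at the start of the episode above 0.04 m or distance of other_lid from where it was at the start of the episode above 0.02 m).
It fails at once if a utensil already on the rack is knocked (swung by over 0.4 rad) (value of joint any of blue_spoon, red_ladle above 0.4 rad or value of joint any of blue_spoon, red_ladle below -0.4 rad).
It also fails if it takes over 72 s, if anything falls off the work surface, if the arm or the gripper's body presses on something with over 40 N, if the wrist force passes 120 N, or if a joint passes its speed limit or range.

## Working session

There is one attempt and no reset: what is moved stays moved. The work goes in short steps, Python scripts to look and compute and a shell command to move; the robot and the scene stay as the last step left them, time stands still between calls to the robot, and variables do not carry over. Pictures are saved under pics/ and viewed, at most 10 in all, crops included, and the job is handed in when it is done.

```bash
mkdir -p pics; python3 - <<'E'
from station import *
import cv2,numpy as np
print(get_obs(), hold_point_z)
for n in ["scene","top"]:
    s=snapshot(n); cv2.imwrite(f"pics/{n}0.png",s["image"][:,:,::-1]); np.savez(f"pics/{n}0.npz",**s)
    print(n,np.round(s["camera_matrix"],1).tolist(),s["dist_coeffs"],np.round(s["camera_from_world"],3).tolist())
E
```

```text
{'time_s': 0.0, 'qpos': array([-1.22611902e+00,  2.21221829e-01,  1.52759788e+00,  1.09079069e-05,
        1.39468371e+00, -1.26108462e-01]), 'joint_velocities': array([ 0.00066164,  0.00035704, -0.0006877 , -0.00109888, -0.00074452,
        0.00112694]), 'joint_torque': array([-8.36061881e-04, -4.94617081e+01, -3.87375391e+01,  6.97635231e-02,
        5.74218971e-02, -1.38146752e-04]), 'position': array([ 0.28327959, -0.55643267,  0.22144691]), 'orientation': array([-3.13969841e+00, -2.50975864e-04,  4.70783608e-01]), 'contact_force': array([ 0.07463808, -0.36254648,  1.12043109]), 'ft_torque': array([-0.04947987,  0.01504417,  0.02876181]), 'finger_force': 0.0, 'gripper_width': 0.08687526257279425} 0.0187
scene [[520.1, 0.0, 284.4], [0.0, 520.1, 213.0], [0.0, 0.0, 1.0]] [-0.04427074  0.          0.          0.          0.        ] [[0.229, 0.973, 0.004, -0.092], [0.71, -0.165, -0.685, -0.225], [-0.666, 0.16, -0.729, 2.025], [0.0, 0.0, 0.0, 1.0]]
top [[404.3, 0.0, 278.8], [0.0, 404.3, 212.6], [0.0, 0.0, 1.0]] [-0.03769974  0.          0.          0.          0.        ] [[-0.004, -1.0, 0.015, -0.06], [-0.99, 0.002, -0.139, 0.52], [0.139, -0.016, -0.99, 1.5], [0.0, 0.0, 0.0, 1.0]]
```

View pics/scene0.png

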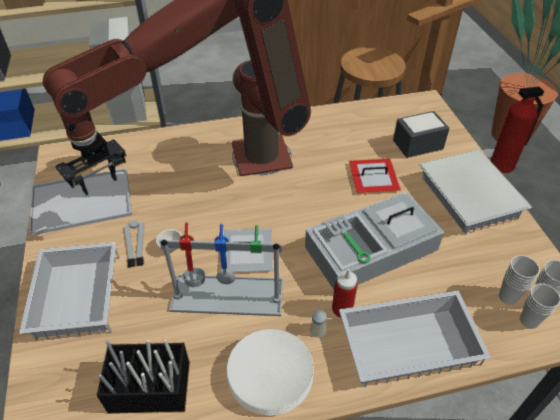

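View pics/top0.png

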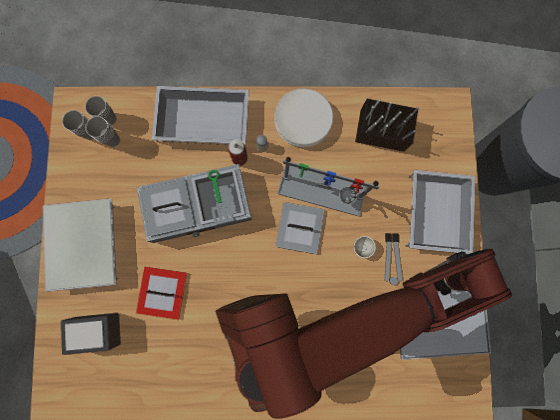

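The scene and top views are mirrored, because the scene camera looks back at the robot. Pixels below are in the top view.
- **Lids:** the loose steel lid is at (301,228), the seated other lid at (167,208), and the red look-alike at (162,292).
- **Turner:** across the right-hand open pan, from about (214,175) to (220,212). The ladle (350,195) and the spoon are not wanted.
- **Pegs:** green (304,170), blue (329,178), red (358,184).

I choose the lid at (301,228), the turner at (214,187) and the peg at (304,170), and will check them in a close crop.

```bash
python3 - <<'E'
import cv2
a=cv2.imread("pics/top0.png")[150:260,130:390]
a=cv2.resize(a,None,fx=3,fy=3,interpolation=cv2.INTER_CUBIC)
b=cv2.imread("pics/scene0.png")[185:315,160:450]
cv2.imwrite("pics/crop_t.png",a)
cv2.imwrite("pics/crop_s.png",cv2.resize(b,None,fx=2.7,fy=2.7,interpolation=cv2.INTER_CUBIC))
E
```

```text
(no output)
```

View pics/crop_t.png

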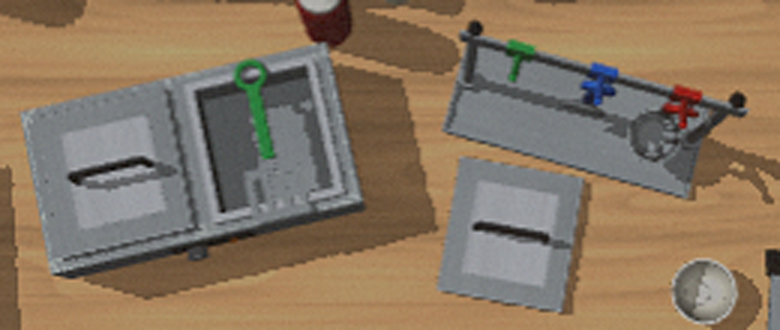

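View pics/crop_s.png

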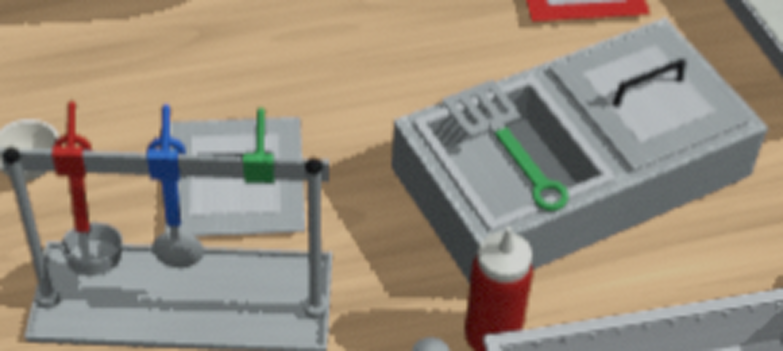

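The crop confirms the choice. In its pixels, the turner's ring is at (251,75) and its handle runs to (267,157). The loose lid's handle runs from (473,227) to (549,239), and the empty green peg goes from its root at (520,47) to its tip at (514,78). Blue and red are occupied.

```bash
cat > h.py <<'E'
import numpy as np,cv2
def load(n): return dict(np.load(f"pics/{n}.npz"))
def ray(s,px):
    u=cv2.undistortPoints(np.float64([[px]]),s["camera_matrix"],s["dist_coeffs"])[0,0]
    T=s["camera_from_world"];R=T[:3,:3]
    return -R.T@T[:3,3], R.T@np.r_[u,1]
def onz(s,px,z):
    o,d=ray(s,px); return o+d*(z-o[2])/d[2]
def tri(a,b):
    A=[];y=[]
    for o,d in (a,b):
        d=d/np.linalg.norm(d);P=np.eye(3)-np.outer(d,d);A.append(P);y.append(P@o)
    return np.linalg.lstsq(np.vstack(A),np.hstack(y),rcond=None)[0]
def proj(s,p):
    T=s["camera_from_world"];r=cv2.Rodrigues(T[:3,:3])[0]
    return cv2.projectPoints(np.float64(p).reshape(-1,3),r,T[:3,3],s["camera_matrix"],s["dist_coeffs"])[0][:,0]
E
python3 - <<'E'
from h import *
t=load("top0");s=load("scene0")
ft=lambda p:((p[0]-1)/3+130,(p[1]-1)/3+150); fs=lambda p:((p[0]-.85)/2.7+160,(p[1]-.85)/2.7+185)
np.set_printoptions(precision=4,suppress=True)
both={"eye":((251,75),(551,195),.113),"hend":((267,157),(500,131),.113),"pegtip":((514,78),(261,110),.279),"pegroot":((520,47),(259,165),.24),
"post+":((475,28),(314,166),.265),"post-":((738,100),(12,157),.265),"oh1":((70,178),(684,68),.141),"oh2":((153,162),(617,103),.141)}
for k,(a,b,z) in both.items(): print(k,"topz",onz(t,ft(a),z)[:2],"scz",onz(s,fs(b),z)[:2],"tri",tri(ray(t,ft(a)),ray(s,fs(b))))
for k,a,z in [("lh1",(473,227),.048),("lh2",(549,239),.048),("l1",(460,157),.016),("l2",(583,180),.016),("l3",(565,312),.016),("l4",(440,290),.016),("sTL",(22,115),.105),("sTR",(328,45),.105),("sBR",(362,203),.105)]:
    print(k,onz(t,ft(a),z))
for k,b,z in [("s-y front",(395,125),.105),("s+y back",(765,128),.105),("s+yfront",(660,22),.105)]: print(k,onz(s,fs(b),z))
E
```

```text
eye topz [0.6498 0.1783] scz [0.6518 0.1816] tri [0.6506 0.1803 0.1116]
hend topz [0.5486 0.157 ] scz [0.5503 0.1555] tri [0.5488 0.1567 0.1111]
pegtip topz [ 0.607  -0.1302] scz [ 0.6043 -0.1268] tri [ 0.6066 -0.1286  0.2819]
pegroot topz [ 0.6516 -0.1402] scz [ 0.6415 -0.1376] tri [ 0.6492 -0.1391  0.2494]
post+ topz [ 0.6665 -0.089 ] scz [ 0.6754 -0.0887] tri [ 0.6689 -0.0884  0.2571]
post- topz [ 0.5859 -0.3765] scz [ 0.5974 -0.375 ] tri [ 0.5881 -0.3775  0.2551]
oh1 topz [0.5192 0.3854] scz [0.5289 0.3847] tri [0.5208 0.3891 0.1314]
oh2 topz [0.5381 0.2879] scz [0.563  0.2884] tri [0.5429 0.2966 0.1166]
lh1 [ 0.4702 -0.0933  0.048 ]
lh2 [ 0.4549 -0.1884  0.048 ]
l1 [ 0.5645 -0.0783  0.016 ]
l2 [ 0.5343 -0.2367  0.016 ]
l3 [ 0.365  -0.2106  0.016 ]
l4 [ 0.3934 -0.0521  0.016 ]
sTL [0.6023 0.458  0.105 ]
sTR [0.6894 0.0856 0.105 ]
sBR [0.4935 0.0426 0.105 ]
s-y front [0.5076 0.0431 0.105 ]
s+y back [0.6092 0.4588 0.105 ]
s+yfront [0.4182 0.4066 0.105 ]
```

```bash
cat > d.py <<'E'
# d.py x y z yaw tilt : tool-axis shifts (units) and turn (units) from measured TCP to the target TCP pose
import sys,numpy as np
from station import get_obs
from scipy.spatial.transform import Rotation as R
o=get_obs(); x,y,z,yaw,tilt=map(float,sys.argv[1:6])
A=R.from_euler("xyz",o["orientation"]); B=R.from_euler("ZY",[yaw,-tilt])*R.from_euler("x",np.pi)
np.set_printoptions(precision=3,suppress=True)
print("t",round(o["time_s"],2),"q",o["qpos"],"w",o["gripper_width"],"F",o["contact_force"])
print("pos",o["position"],"rpy",o["orientation"],"shift",A.inv().apply(np.array([x,y,z])-o["position"])/.025,"shift in target axes",B.inv().apply(np.array([x,y,z])-o["position"])/.025,"turn",(A.inv()*B).as_rotvec()/.12)
E
python3 -m inch '[[0,0,-1,0,0,0.4,87],[0,0,-1,0,0,0.4,87],[0,0,-1,0,0,0.4,87],[0,0,-1,0,0,0.4,87],[0,0,-1,0,0,0.4,87]]'
python3 -m inch '[[0.6,-0.9,0,0,0,0,87],[0.6,-0.9,0,0,0,0,87],[0.6,-0.9,0,0,0,0,87],[0.6,-0.9,0,0,0,0,87],[0.6,-0.9,0,0,0,0,87]]'
python3 d.py .572 .162 .30 .23 0
```

```text
time_s: 0.52
position: [0.2834, -0.5566, 0.3481]
orientation: [-3.14, 0.0, 0.228]
contact_force: [0.0, -0.2, -0.0]
gripper_width: 0.0869
finger_force: 0.0
time_s: 0.93
position: [0.3309, -0.429, 0.3469]
orientation: [-3.141, 0.0, 0.23]
contact_force: [0.2, -1.1, 0.5]
gripper_width: 0.087
finger_force: 0.0
t 0.93 q [-1.059 -0.031  1.567  0.     1.607  0.281] w 0.08698163673466891 F [ 0.239 -1.094  0.49 ]
pos [ 0.331 -0.429  0.347] rpy [-3.141  0.     0.23 ] shift [ 14.79  -20.808   1.895] shift in target axes [ 14.78  -20.817   1.878] turn [-0.008  0.002  0.004]
```

Responds as commanded; on to above the turner.

```bash

python3 -m inch '[[0.7,-1,0,0,0,0,87],[0.7,-1,0,0,0,0,87],[0.7,-1,0,0,0,0,87],[0.7,-1,0,0,0,0,87],[0.7,-1,0,0,0,0,87]]' >/dev/null
python3 -m inch '[[0.7,-1,0,0,0,0,87],[0.7,-1,0,0,0,0,87],[0.7,-1,0,0,0,0,87],[0.7,-1,0,0,0,0,87],[0.7,-1,0,0,0,0,87]]' >/dev/null
python3 -m inch '[[0.7,-1,0.3,0,0,0,87],[0.7,-1,0.3,0,0,0,87],[0.7,-1,0.3,0,0,0,87],[0.7,-1,0.3,0,0,0,87],[0.7,-1,0.3,0,0,0,87]]' >/dev/null
python3 -m inch '[[0.7,-1,0.2,0,0,0,87],[0.7,-1,0.2,0,0,0,87],[0.6,-0.9,0,0,0,0,87],[0.6,-0.9,0,0,0,0,87],[0.6,-0.9,0,0,0,0,87]]' 
python3 -m inch '[[0,0,0,0,0,0,87],[0,0,0,0,0,0,87]]' >/dev/null
python3 d.py .572 .162 .30 .23 0
python3 - <<'E'
from station import *
import cv2,numpy as np
s=snapshot("wrist"); cv2.imwrite("pics/w1.png",s["image"][:,:,::-1]); np.savez("pics/w1.npz",**s)
E
```

```text
time_s: 2.6
position: [0.5515, 0.1289, 0.2993]
orientation: [-3.141, 0.001, 0.231]
contact_force: [-0.1, -0.9, -0.6]
gripper_width: 0.0868
finger_force: 0.0
t 2.77 q [ 0.09   0.041  1.581 -0.     1.521  1.427] w 0.08733636707096358 F [ 0.041  0.064 -0.324]
pos [0.551 0.128 0.299] rpy [-3.142  0.002  0.233] shift [ 1.119 -1.113 -0.036] shift in target axes [ 1.115 -1.117 -0.034] turn [-0.     0.014  0.027]
```

View pics/w1.png

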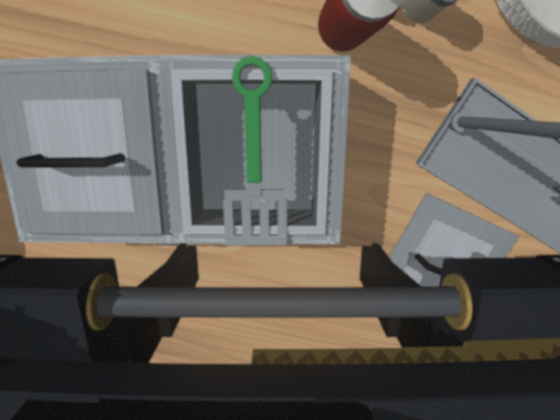

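Wrist view: turner's ring at (252,77), handle's blade end at (253,183). The pan's mouth spans roughly (175,70) to (332,235).

```bash
python3 - <<'E'
from h import *
s=load("w1")
im=s["image"].astype(int)
m=(im[...,1]>im[...,0]*1.5)&(im[...,1]>im[...,2]*1.4)&(im[...,1]>50)
ys,xs=np.nonzero(m[:250]); print(len(ys),xs.min(),xs.max(),ys.min(),ys.max())
low=ys>110; top=ys<98
e=((xs[top].min()+xs[top].max())/2,(ys.min()+ys.min()+xs[top].max()-xs[top].min())/2)
hm=(xs[low].mean(),ys[low].mean())
for k,p in (("eye",e),("hmid",hm),("hend",(xs[ys>ys.max()-5].mean(),ys.max()))): print(k,p,onz(s,p,.113))
for p in [(175,70),(332,70),(327,235),(178,233)]: print("mouth",onz(s,p,.105))
for p in [(348,57),(343,244)]: print("outer",onz(s,p,.105))
E
```

```text
1917 232 270 57 181
eye (np.float64(251.0), np.float64(76.0)) [0.6511737  0.18050795 0.113     ]
hmid (np.float64(252.88), np.float64(145.6646153846154)) [0.58519267 0.1642817  0.113     ]
hend (np.float64(253.8), np.int64(181)) [0.54896848 0.1554556  0.113     ]
mouth [0.6401271  0.25689221 0.105     ]
mouth [0.676141   0.10376009 0.105     ]
mouth [0.50497733 0.06094331 0.105     ]
mouth [0.4676722 0.2274538 0.105    ]
outer [0.69169375 0.09159814 0.105     ]
outer [0.49852218 0.03987188 0.105     ]
```

Consistent across views: grip point (0.573, 0.1615), yaw 0.24. Descending with the fingers partly open.

```bash

python3 -m inch '[[0.6,-0.6,0,0,0,0,45],[0.55,-0.5,0,0,0,-0.05,45],[0,0,1,0,0,0,45],[0,0,1,0,0,0,45],[0,0,1,0,0,0,45]]' >/dev/null
python3 -m inch '[[0,0,1,0,0,0,45],[0,0,1,0,0,0,45],[0,0,0.8,0,0,0,45],[0,0,0,0,0,0,45],[0,0,0,0,0,0,45]]'
python3 d.py .573 .1615 .090 .24 0
```

```text
time_s: 3.65
position: [0.5722, 0.1595, 0.1541]
orientation: [-3.142, 0.003, 0.235]
contact_force: [-0.3, 0.1, 0.0]
gripper_width: 0.0451
finger_force: 0.0
t 3.65 q [ 0.139  0.206  1.675 -0.     1.263  1.475] w 0.045144652999810554 F [-0.28   0.094  0.044]
pos [0.572 0.159 0.154] rpy [-3.142  0.003  0.235] shift [ 0.06  -0.071  2.564] shift in target axes [ 0.052 -0.071  2.564] turn [-0.     0.026 -0.038]
```

```bash

python3 -m inch '[[0.05,-0.07,1,0,0,0,45],[0,0,1,0,0,0,45],[0,0,0.55,0,0,0,45],[0,0,0,0,0,0,45]]' 25
python3 -m inch '[[0,0,0,0,0,0,0],[0,0,0,0,0,0,0],[0,0,0,0,0,0,0],[0,0,0,0,0,0,0],[0,0,0,0,0,0,0]]' 25
python3 -m inch '[[0,0,-0.5,0,0,0,0],[0,0,-1,0,0,0,0],[0,0,-1,0,0,0,0],[0,0,-1,0,0,0,0],[0,0,0,0,0,0,0]]'
python3 d.py .573 .1615 .320 .24 0
```

```text
time_s: 3.98
position: [0.5724, 0.1621, 0.0893]
orientation: [-3.141, 0.004, 0.236]
contact_force: [-1.7, -0.0, -0.1]
gripper_width: 0.045
finger_force: 0.0
time_s: 4.4
position: [0.5748, 0.163, 0.0926]
orientation: [3.141, -0.002, 0.237]
contact_force: [0.0, 0.4, 0.3]
gripper_width: 0.0195
finger_force: 0.0
time_s: 4.82
position: [0.5776, 0.1634, 0.1862]
orientation: [3.141, -0.01, 0.237]
contact_force: [1.7, 0.0, 0.8]
gripper_width: 0.0158
finger_force: 25.0
t 4.82 q [0.144 0.181 1.641 0.    1.309 1.478] w 0.015800228022846703 F [1.674 0.01  0.773]
pos [0.578 0.163 0.186] rpy [ 3.141 -0.01   0.237] shift [-0.14   0.038 -5.354] shift in target axes [-0.196  0.032 -5.353] turn [ 0.008 -0.086 -0.025]
```

```bash

python3 -m inch '[[-0.4,0,-1,0,0,0,0],[-0.4,0,-1,0,0,0,0],[-0.4,0,-1,0,0,0,0],[-0.4,0,-1,0,0,0,0],[-0.4,0.5,-1,0,0,0,0]]' >/dev/null
python3 -m inch '[[0,0.8,0,0,0,0.84,0],[0,0.8,0,0,0,0.84,0],[0,0.8,0,0,0,0.84,0],[0,0.8,0,0,0,0.84,0],[0,0.8,0,0,0,0.84,0]]'
python3 d.py .5215 -.1046 .255 -.27 0
python3 d.py .5215 -.1046 .255 -.27 .785
```

```text
time_s: 5.65
position: [0.5316, 0.0391, 0.3037]
orientation: [3.142, 0.0, -0.272]
contact_force: [-0.3, 0.1, -1.3]
gripper_width: 0.0156
finger_force: 25.0
t 5.65 q [-0.075 -0.043  1.657 -0.     1.528  1.768] w 0.015562339084558402 F [-0.341  0.079 -1.304]
pos [0.532 0.039 0.304] rpy [ 3.142  0.    -0.272] shift [1.154 5.646 1.948] shift in target axes [1.143 5.648 1.948] turn [ 0.     0.001 -0.017]
t 5.65 q [-0.075 -0.043  1.657 -0.     1.528  1.768] w 0.015562339084558402 F [-0.341  0.079 -1.304]
pos [0.532 0.039 0.304] rpy [ 3.142  0.    -0.272] shift [1.154 5.646 1.948] shift in target axes [-0.568  5.648  2.186] turn [ 0.007  6.543 -0.016]
```

```bash

python3 -m inch '[[0,0,0,0,0.94,0,0],[0,0,0,0,0.94,0,0],[0,0,0,0,0.93,0,0],[0,0,0,0,0.93,0,0],[0,0,0,0,0.93,0,0]]' >/dev/null
python3 -m inch '[[0,0.6,0,0,0.93,0,0],[0,0.8,0,0,0.93,0,0],[-0.1,0.8,0.4,0,0,0,0],[-0.1,0.8,0.4,0,0,0,0],[-0.1,0.8,0.4,0,0,0,0]]'  >/dev/null
python3 -m inch '[[-0.1,0.8,0.4,0,0,0,0],[-0.1,0.8,0.4,0,0,0,0],[0,0.3,0.2,0,0,0,0],[0,0,0,0,0,0,0],[0,0,0,0,0,0,0]]'
python3 d.py .5215 -.1046 .255 -.27 .785
python3 - <<'E'
from station import *
import cv2,numpy as np
for n in ["wrist","scene"]:
    s=snapshot(n); cv2.imwrite(f"pics/{n}2.png",s["image"][:,:,::-1]); np.savez(f"pics/{n}2.npz",**s)
w=cv2.imread("pics/wrist2.png"); c=cv2.resize(cv2.imread("pics/scene2.png")[170:300,150:330],None,fx=3,fy=3,interpolation=cv2.INTER_CUBIC)
cv2.imwrite("pics/scene2c.png",c)
E
```

```text
time_s: 6.9
position: [0.5226, -0.1058, 0.2555]
orientation: [-3.141, -0.782, -0.269]
contact_force: [-0.9, 0.2, -0.4]
gripper_width: 0.0159
finger_force: 25.0
t 6.9 q [-0.415 -0.654  2.385  0.173  0.641  1.328] w 0.015866032412432375 F [-0.907  0.154 -0.374]
pos [ 0.523 -0.106  0.255] rpy [-3.141 -0.782 -0.269] shift [-0.051 -0.033 -0.025] shift in target axes [-0.051 -0.033 -0.025] turn [-0.009  0.023  0.003]
```

View pics/wrist2.png

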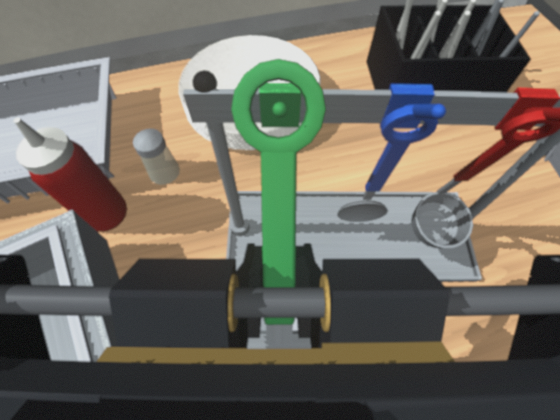

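View pics/scene2c.png

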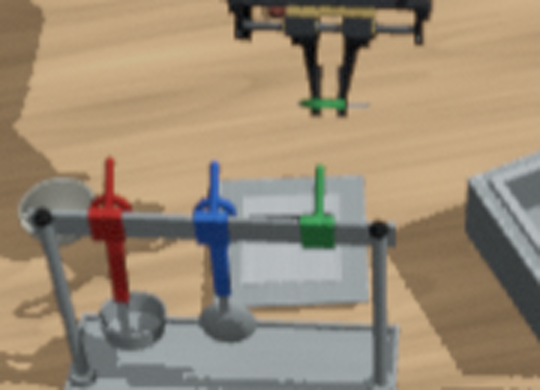

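Wrist view: the ring's hole is centred at about (279,107), with the peg's end seen inside it at (280,108). Blue (410,115) and red (525,125) are well to the side. Checking by numbers.

```bash
python3 - <<'E'
from h import *
from station import get_obs
from scipy.spatial.transform import Rotation as R
s=load("wrist2");o=get_obs();A=R.from_euler("xyz",o["orientation"])
np.set_printoptions(precision=4,suppress=True)
root=np.array([.645,-.139,.24]);X=np.array([.963,-.268,0]);tip=root-.039*X+[0,0,.039]
print("proj tip,root",proj(s,[tip,root]), "cam in tool",A.inv().apply(ray(s,(1,1))[0]-o["position"]))
def plane(px,zt): # intersect with tool-z plane
    c,d=ray(s,px); c=A.inv().apply(c-o["position"]);d=A.inv().apply(d); return c+d*(zt-c[2])/d[2]
print("eye in tool",plane((279,107),-.0187-.004),plane((279,107),-.0187))
tt=A.inv().apply(tip-o["position"]);rt=A.inv().apply(root-o["position"]);print("tip,root model in tool",tt,rt)
print("tip seen, tool",plane((280,108),tt[2]))
for n in ["scene0","scene2"]:
    print(n,proj(load(n),[tip,root]))
E
```

```text
proj tip,root [[278.6967 108.4953]
 [278.9138 108.115 ]] cam in tool [ 0.0788  0.0006 -0.1617]
eye in tool [ 0.0788  0.0008 -0.0227] [ 0.0788  0.0008 -0.0187]
tip,root model in tool [0.078  0.0007 0.0458] [0.0781 0.0009 0.1009]
tip seen, tool [0.0783 0.0015 0.0458]
scene0 [[255.9467 226.3971]
 [255.3536 246.8545]]
scene2 [[255.9467 226.3971]
 [255.3536 246.8545]]
```

Eye and peg axis agree within 1 mm. Sliding on along tool z by 3.6 units, then opening.

```bash

python3 -m inch '[[0,0,0.9,0,0,0,0],[0,0,0.9,0,0,0,0],[0,0,0.9,0,0,0,0],[0,0,0.9,0,0,0,0],[0,0,0,0,0,0,0]]'
python3 -m inch '[[0,0,0,0,0,0,0],[0,0,0,0,0,0,10],[0,0,0,0,0,0,40],[0,0,0,0,0,0,40],[0,0,0,0,0,0,40]]'
python3 -m inch '[[0,0,0,0,0,0,40],[0,0,0,0,0,0,40],[0,0,0,0,0,0,40],[0,0,0,0,0,0,40],[0,0,0,0,0,0,40]]'
python3 - <<'E'
from station import *
import cv2,numpy as np
a=snapshot("wrist")["image"];b=snapshot("scene")["image"][170:300,150:330]
b=cv2.resize(b,(380,274),interpolation=cv2.INTER_CUBIC);a=cv2.resize(a,(400,300))
c=np.zeros((300,800,3),np.uint8);c[:,:400]=a;c[:274,410:790]=b
cv2.imwrite("pics/hang.png",c[:,:,::-1])
E
```

```text
time_s: 7.42
position: [0.5843, -0.1205, 0.1877]
orientation: [-3.14, -0.777, -0.266]
contact_force: [-1.1, -0.3, -1.0]
gripper_width: 0.0156
finger_force: 25.0
time_s: 7.83
position: [0.585, -0.1222, 0.1944]
orientation: [3.141, -0.787, -0.267]
contact_force: [-0.4, 0.4, 1.1]
gripper_width: 0.0286
finger_force: 0.0
time_s: 8.25
position: [0.5844, -0.1222, 0.1923]
orientation: [3.142, -0.784, -0.267]
contact_force: [0.6, 0.7, -0.1]
gripper_width: 0.0397
finger_force: 0.0
```

View pics/hang.png

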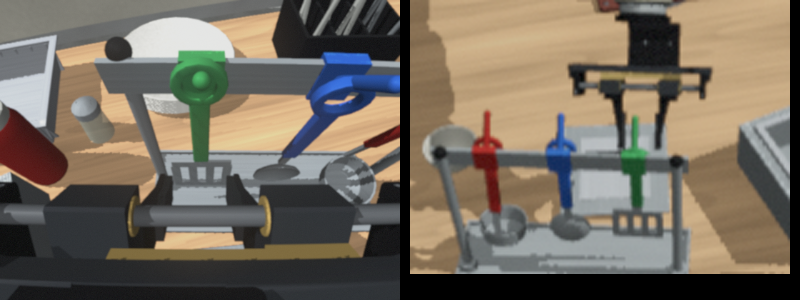

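The turner hangs on the green peg, at wrist crop (200,80) and scene crop (637,165), and the neighbours are undisturbed. Retracting along the peg, then levelling the tool and turning towards the lid.

```bash

python3 -m inch '[[0,0,-0.5,0,0,0,40],[0,0,-1,0,0,0,40],[0,0,-1,0,0,0,40],[0,0,-1,0,0,0,40],[0,0,-1,0,0,0,40]]'
python3 -m inch '[[0,0,0,0,-0.94,0,40],[0,0,0,0,-0.94,0,60],[0,0,0,0,-0.94,0,87],[0,0,0,0,-0.94,0,87],[0,0,0,0,-0.94,0,87]]'
python3 -m inch '[[0,0,0,0,-0.94,0,87],[0,0,0,0,-0.9,0,87],[0,0,0,0,0,-1,87],[0,0,0,0,0,-1,87],[0,0,0,0,0,-1,87]]' >/dev/null
python3 -m inch '[[0,0,0,0,0,-1,87],[0,0,0,0,0,-1,87],[0,0,0,0,0,-1,87],[0,0,0,0,0,-1,87],[0,0,0,0,0,-1,87]]' >/dev/null
python3 -m inch '[[0,0,0,0,0,-1,87],[0,0,0,0,0,-1,87],[0,0,0,0,0,-1,87],[0,0,0,0,0,-1,87],[0,0,0,0,0,-1,87]]' >/dev/null
python3 -m inch '[[0,0,0,0,0,-1,87],[0,0,0,0,0,0,87]]'
python3 d.py .464 -.142 .20 1.406 0
```

```text
time_s: 8.77
position: [0.5068, -0.1008, 0.2722]
orientation: [3.142, -0.783, -0.267]
contact_force: [0.3, -0.3, 0.4]
gripper_width: 0.0401
finger_force: 0.0
time_s: 9.18
position: [0.5082, -0.1014, 0.2737]
orientation: [3.141, -0.218, -0.267]
contact_force: [-0.4, -0.8, 0.5]
gripper_width: 0.0587
finger_force: 0.0
time_s: 10.6
position: [0.5079, -0.1012, 0.2717]
orientation: [-3.14, -0.0, 1.417]
contact_force: [-0.3, -0.5, 0.5]
gripper_width: 0.0869
finger_force: 0.0
t 10.6 q [-0.349 -0.066  1.738 -0.     1.471 -0.195] w 0.08693870741449392 F [-0.322 -0.534  0.517]
pos [ 0.508 -0.101  0.272] rpy [-3.14  -0.     1.417] shift [-1.882 -1.48   2.871] shift in target axes [-1.898 -1.463  2.869] turn [-0.011 -0.001  0.092]
```

```bash

python3 -m inch '[[-0.9,-0.7,0,0,0,0,87],[-1,-0.8,0,0,0,0,87],[0,0,0,0,0,0,87],[0,0,0,0,0,0,87]]'
python3 - <<'E'
from station import *
import cv2,numpy as np
s=snapshot("wrist"); cv2.imwrite("pics/w3.png",s["image"][:,:,::-1]); np.savez("pics/w3.npz",**s)
s=snapshot("top"); np.savez("pics/top3.npz",**s)
E
```

```text
time_s: 10.93
position: [0.4628, -0.143, 0.2721]
orientation: [-3.141, -0.0, 1.407]
contact_force: [0.1, -0.2, 0.4]
gripper_width: 0.087
finger_force: 0.0
```

View pics/w3.png

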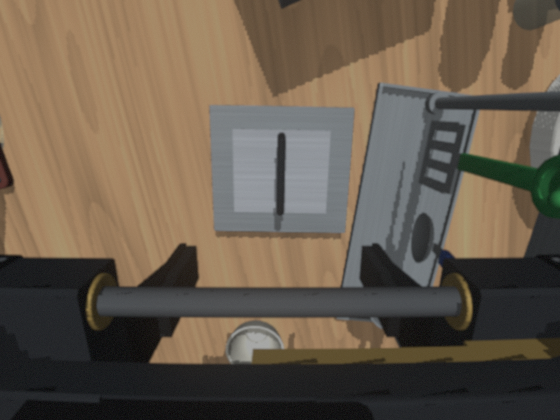

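Lid's handle runs (281,134) to (280,214); flange corners (211,105), (353,107), (346,234), (216,234).

```bash
python3 - <<'E'
from h import *
s=load("w3"); np.set_printoptions(precision=4,suppress=True)
a,b=onz(s,(281.5,134),.05),onz(s,(280.5,213),.05); print(a,b,(a+b)/2,np.linalg.norm(a-b),"yaw",-np.arctan2((a-b)[0],(a-b)[1]))
c=[onz(s,p,.016) for p in [(211,105),(353,107),(346,234),(216,234)]];print(np.array(c),np.mean(c,0))
d=c[0]-c[3];e=c[1]-c[2];print(-np.arctan2(d[0],d[1]),-np.arctan2(e[0],e[1]),[np.arctan2(v[1],v[0]) for v in (c[1]-c[0],c[2]-c[3])])
E
python3 d.py .464 -.142 .03 1.406 0
```

```text
[ 0.4744 -0.0934  0.05  ] [ 0.4582 -0.1855  0.05  ] [ 0.4663 -0.1395  0.05  ] 0.0935683969732809 yaw -0.17350985739387914
[[ 0.396  -0.048   0.016 ]
 [ 0.5646 -0.078   0.016 ]
 [ 0.5387 -0.2397  0.016 ]
 [ 0.3665 -0.2114  0.016 ]] [ 0.4664 -0.1443  0.016 ]
-0.17846088163717075 -0.1589321891219178 [np.float64(-0.176213679407726), np.float64(-0.16287147831245327)]
t 11.03 q [-0.46  -0.15   1.815  0.     1.478 -0.3  ] w 0.08711152149289346 F [0.244 0.025 0.298]
pos [ 0.464 -0.142  0.272] rpy [-3.141 -0.     1.41 ] shift [0.001 0.018 9.683] shift in target axes [0.005 0.013 9.683] turn [-0.005 -0.004  0.036]
```

```bash

python3 -m inch '[[0,0.05,1,0,0,0.06,87],[0,0,1,0,0,0,87],[0,0,1,0,0,0,87],[0,0,1,0,0,0,87],[0,0,1,0,0,0,87]]' >/dev/null
python3 -m inch '[[0,0,1,0,0,0,87],[0,0,1,0,0,0,87],[0,0,1,0,0,0,60],[0,0,0.9,0,0,0,45],[0,0,0.7,0,0,0,45]]' 
python3 -m inch '[[0,0,0,0,0,0,40],[0,0,0,0,0,0,40],[0,0,0,0,0,0,40]]' 40
python3 d.py .4655 -.142 .03 1.40 0
```

```text
time_s: 11.87
position: [0.464, -0.141, 0.0298]
orientation: [-3.139, -0.001, 1.405]
contact_force: [-0.7, 0.4, -0.4]
gripper_width: 0.0739
finger_force: 0.0
time_s: 12.12
position: [0.4654, -0.1422, 0.033]
orientation: [3.141, 0.0, 1.406]
contact_force: [0.2, -0.6, 0.4]
gripper_width: 0.0549
finger_force: 0.0
t 12.12 q [-0.459  0.124  2.027 -0.     0.991 -0.294] w 0.05487329983127976 F [ 0.152 -0.606  0.417]
pos [ 0.465 -0.142  0.033] rpy [3.141 0.    1.406] shift [0.01  0.003 0.119] shift in target axes [0.01  0.003 0.119] turn [0.001 0.001 0.048]
```

```bash

python3 -m inch '[[0,0,0,0,0,0,0],[0,0,0,0,0,0,0],[0,0,0,0,0,0,0],[0,0,0,0,0,0,0],[0,0,0,0,0,0,0]]' 40 >/dev/null
python3 -m inch '[[0,0,0,0,0,0,0],[0,0,0,0,0,0,0],[0,0,0,0,0,0,0],[0,0,0,0,0,0,0],[0,0,0,0,0,0,0]]' 40
python3 -m inch '[[0,0,0,0,0,0,0],[0,0,0,0,0,0,0],[0,0,0,0,0,0,0]]' 40
python3 d.py .4655 -.142 .03 1.40 0
```

```text
time_s: 12.95
position: [0.4644, -0.1424, 0.0321]
orientation: [-3.141, -0.0, 1.405]
contact_force: [1.0, 0.2, 1.9]
gripper_width: 0.0087
finger_force: 40.0
time_s: 13.2
position: [0.4644, -0.1424, 0.0321]
orientation: [-3.141, -0.0, 1.405]
contact_force: [0.2, -0.1, 3.1]
gripper_width: 0.0085
finger_force: 40.0
t 13.2 q [-0.46   0.124  2.029 -0.     0.99  -0.294] w 0.008529650765178023 F [ 0.157 -0.12   3.137]
pos [ 0.464 -0.142  0.032] rpy [-3.141 -0.     1.405] shift [0.022 0.042 0.084] shift in target axes [0.022 0.042 0.084] turn [-0.008 -0.     0.046]
```

```bash

python3 -m inch '[[0,0,-0.2,0,0,0,0],[0,0,-0.4,0,0,0,0],[0,0,-0.6,0,0,0,0],[0,0,-0.8,0,0,0,0],[0,0,-0.8,0,0,0,0]]'
python3 -m inch '[[0,0,-0.8,0,0,0,0],[0,0,-0.8,0,0,0,0],[0,-0.1,-0.8,0,0,0,0],[0.3,-0.2,-0.6,0,0,0,0],[0.5,-0.2,-0.3,0,0,0,0]]'
python3 -m inch '[[0.7,-0.1,0,0,0,0,0],[0.8,0,0,0,0,0,0],[0.8,0,0,0,0,0,0],[0.8,0,0,0,0,0,0],[0.8,0,0,0,0,0,0]]' >/dev/null
python3 -m inch '[[0.8,0,0,0,0,-0.4,0],[0.8,0,0,0,0,-0.5,0],[0.8,0,0,0,0,-0.5,0],[0.8,0,0,0,0,-0.5,0],[0.8,0,0,0,0,-0.5,0]]'
python3 -m inch '[[0.2,0,0,0,0,-0.5,0],[0,0,0,0,0,-0.5,0],[0,0,0,0,0,0,0]]'
python3 d.py .571 .161 .125 1.81 0
```

```text
time_s: 13.62
position: [0.4633, -0.1418, 0.1023]
orientation: [-3.138, -0.001, 1.406]
contact_force: [1.2, -0.5, -4.5]
gripper_width: 0.0089
finger_force: 40.0
time_s: 14.03
position: [0.456, -0.1212, 0.1871]
orientation: [3.14, 0.001, 1.404]
contact_force: [0.8, 0.1, -3.7]
gripper_width: 0.0084
finger_force: 40.0
time_s: 14.87
position: [0.4732, 0.0772, 0.1839]
orientation: [-3.139, -0.001, 1.697]
contact_force: [0.0, -0.3, -4.1]
gripper_width: 0.0088
finger_force: 40.0
time_s: 15.12
position: [0.4725, 0.0818, 0.1838]
orientation: [-3.139, -0.001, 1.818]
contact_force: [-0.8, -0.9, -3.4]
gripper_width: 0.0084
finger_force: 40.0
t 15.12 q [ 0.006 -0.099  1.935  0.     1.309 -0.241] w 0.008363700368617662 F [-0.795 -0.879 -3.369]
pos [0.472 0.082 0.184] rpy [-3.139 -0.001  1.818] shift [2.108 4.603 2.341] shift in target axes [2.145 4.58  2.352] turn [-0.025 -0.01   0.063]
```

```bash

python3 -m inch '[[0.4,0.7,0,0,0,0,0],[0.4,0.8,0,0,0,0,0],[0.4,0.9,0,0,0,0,0],[0.4,0.9,0,0,0,0,0],[0.4,0.8,0,0,0,0,0]]' >/dev/null
python3 -m inch '[[0.1,0.5,0,0,0,0.06,0],[0,0,0,0,0,0,0],[0,0,0,0,0,0,0]]'
python3 d.py .571 .1615 .125 1.81 0
```

```text
time_s: 15.78
position: [0.572, 0.1592, 0.1836]
orientation: [-3.138, -0.001, 1.806]
contact_force: [-0.7, -0.3, -4.6]
gripper_width: 0.0085
finger_force: 40.0
t 15.78 q [ 0.138  0.179  1.649  0.     1.317 -0.097] w 0.00852856437511201 F [-0.694 -0.259 -4.582]
pos [0.572 0.159 0.184] rpy [-3.138 -0.001  1.806] shift [ 0.099 -0.011  2.342] shift in target axes [ 0.1   -0.018  2.342] turn [-0.028 -0.005 -0.036]
```

```bash

python3 -m inch '[[0.1,0,0.6,0,0,0,0],[0,0,0.6,0,0,0,0],[0,0,0.2,0,0,0,0],[0,0,0.2,0,0,0,0],[0,0,0,0,0,0,0]]'
python3 -m inch '[[0,0,0.15,0,0,0,0],[0,0,0.15,0,0,0,0],[0,0,0,0,0,0,0]]'
python3 d.py .571 .1615 .125 1.81 0
```

```text
time_s: 16.2
position: [0.571, 0.161, 0.1434]
orientation: [-3.138, -0.001, 1.806]
contact_force: [-0.4, 0.1, -3.5]
gripper_width: 0.0084
finger_force: 40.0
time_s: 16.45
position: [0.572, 0.1614, 0.1367]
orientation: [-3.14, -0.001, 1.806]
contact_force: [-0.4, 0.3, -3.8]
gripper_width: 0.0085
finger_force: 40.0
t 16.45 q [ 0.142  0.223  1.689  0.     1.23  -0.093] w 0.008494300870723902 F [-0.418  0.275 -3.795]
pos [0.572 0.161 0.137] rpy [-3.14  -0.001  1.806] shift [ 0.013 -0.039  0.47 ] shift in target axes [ 0.013 -0.04   0.47 ] turn [-0.01  -0.005 -0.032]
```

```bash

python3 -m inch '[[0,0,0.12,0,0,0,0],[0,0,0.12,0,0,0,0],[0,0,0,0,0,0,0]]'
python3 -m inch '[[0,0,0.1,0,0,0,0],[0,0,0.1,0,0,0,0],[0,0,0,0,0,0,0]]'
python3 d.py .571 .1615 .125 1.81 0
```

```text
time_s: 16.7
position: [0.5718, 0.1615, 0.1303]
orientation: [-3.14, -0.001, 1.806]
contact_force: [-0.0, -0.2, -3.6]
gripper_width: 0.009
finger_force: 40.0
time_s: 16.95
position: [0.5718, 0.1615, 0.1253]
orientation: [-3.14, -0.001, 1.806]
contact_force: [-0.5, 0.2, -5.0]
gripper_width: 0.0089
finger_force: 40.0
t 16.95 q [ 0.142  0.236  1.698  0.001  1.21  -0.093] w 0.008894333711399796 F [-0.479  0.203 -4.959]
pos [0.572 0.162 0.125] rpy [-3.14  -0.001  1.806] shift [ 0.006 -0.03   0.01 ] shift in target axes [ 0.006 -0.03   0.01 ] turn [-0.017 -0.006 -0.03 ]
```

Going in without side load; a little further until contact shows.

```bash

python3 -m inch '[[0,0,0.05,0,0,0,0],[0,0,0.05,0,0,0,0],[0,0,0,0,0,0,0]]'
python3 -m inch '[[0,0,0,0,0,0,0],[0,0,0,0,0,0,0],[0,0,0,0,0,0,0]]'
```

```text
time_s: 17.2
position: [0.5722, 0.1616, 0.1251]
orientation: [-3.141, -0.0, 1.807]
contact_force: [-5.2, -0.3, 6.4]
gripper_width: 0.0088
finger_force: 40.0
time_s: 17.45
position: [0.5723, 0.1616, 0.1251]
orientation: [-3.141, -0.0, 1.807]
contact_force: [-4.6, -1.3, 7.0]
gripper_width: 0.0085
finger_force: 40.0
```

Contact at TCP z 0.125, which is the height expected when seated. Releasing.

```bash

python3 -m inch '[[0,0,0,0,0,0,12],[0,0,0,0,0,0,45],[0,0,0,0,0,0,45],[0,0,0,0,0,0,45],[0,0,0,0,0,0,45]]'
python3 -m inch '[[0,0,0,0,0,0,45],[0,0,0,0,0,0,45],[0,0,0,0,0,0,45],[0,0,-0.3,0,0,0,45],[0,0,-0.8,0,0,0,45]]'
python3 -m inch '[[0,0,-1,0,0,0,45],[0,0,-1,0,0,0,45],[0,0,-1,0,0,0,45],[0,0,-1,0,0,0,45],[0,0,-1,0,0,0,45]]'
python3 -m inch '[[-1,-1,0,0,0,0,45],[-1,-1,0,0,0,0,45],[-1,-1,0,0,0,0,45],[0,0,0,0,0,0,45],[0,0,0,0,0,0,45]]'
python3 - <<'E'
from station import *
import cv2,numpy as np
c=[]
for n,(r,q) in {"top":((140,250),(130,390)),"scene":((180,310),(150,450))}.items():
    s=snapshot(n);np.savez(f"pics/{n}9.npz",**s);c.append(cv2.resize(s["image"][r:250 if n=="top" else 310,130 if n=="top" else 150:q[1]] if 0 else s["image"][r[0] if 0 else r:r+1] if 0 else (s["image"][140:250,130:390] if n=="top" else s["image"][180:310,150:450]),(700,296),interpolation=cv2.INTER_CUBIC)) if False else c.append(cv2.resize(s["image"][140:250,130:390] if n=="top" else s["image"][180:310,150:450],(690,295),interpolation=cv2.INTER_CUBIC))
cv2.imwrite("pics/final.png",np.vstack(c)[:,:,::-1])
E
```

```text
time_s: 17.87
position: [0.5724, 0.1616, 0.1236]
orientation: [-3.141, -0.001, 1.806]
contact_force: [-0.8, 0.3, -1.1]
gripper_width: 0.0311
finger_force: 0.0
time_s: 18.28
position: [0.5699, 0.1612, 0.1483]
orientation: [-3.134, -0.001, 1.806]
contact_force: [-0.1, -0.2, -0.6]
gripper_width: 0.0443
finger_force: 0.0
time_s: 18.7
position: [0.5722, 0.1615, 0.2779]
orientation: [-3.141, -0.001, 1.806]
contact_force: [0.1, -0.2, 0.1]
gripper_width: 0.0453
finger_force: 0.0
time_s: 19.12
position: [0.5165, 0.0699, 0.2769]
orientation: [3.141, -0.0, 1.804]
contact_force: [0.0, -0.3, 0.3]
gripper_width: 0.0451
finger_force: 0.0
```

View pics/final.png

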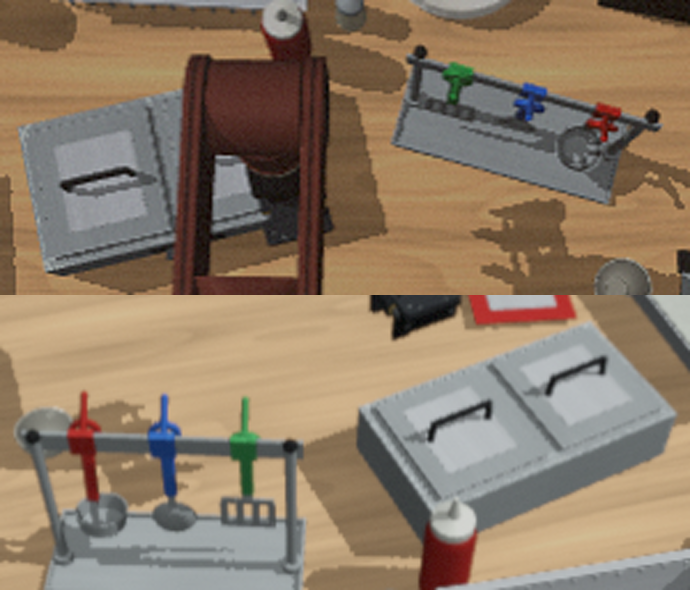

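The final view shows both lids level and flush, with handles at (460,420) and (577,375). The turner hangs from the green peg at (245,450), the neighbours are at rest, and the gripper is clear. I'm handing it in.

```bash
python3 -c "
from station import *
print(sign_off())"
```

```text
the job is handed in; nothing more can be done
None
```

The job is handed in at about 19 s: the turner hangs on the green peg and the lid sits fully down in the open pan, with nothing else seen to move in the last picture; the hand-in gave no verdict.

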